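# Push the chopping board home into its corner rail

## Task

Push the chopping board along the worktop into the low L-shaped wooden corner rail until its far edge lies flush along the back rail and its right edge flush along the side rail. Only push it: do not lift or tip it, and keep the lidded salt pot standing on it without touching the pot. Leave the mug, the sugar jar and the food tin where they stand.

Things in the scene. Friction and masses are not known exactly. Their poses are not given: they have to be found in the camera images.
- board: loose rectangular chopping board of light wood, 190 (its x) x 280 (its y) x 22 mm, about 0.55 kg, flat on the worktop, where it slides at some 3 to 6 N. Origin: centre of its underside. It starts nearer the robot and farther left than its place in the corner, turned up to 0.25 rad from the rail
- corner_rail: fixed L-shaped wooden rail on the worktop, 20 mm high, 18 mm wide. Origin: inner corner at worktop level; x roughly away from the robot, y roughly left (within 0.12 rad). Back rail: inner face x = 0, 300 mm toward +y; side rail: inner face y = 0, 160 mm toward -x. Flush home, the board's centre is at x = -95, y = +140 mm in this frame, parallel to it
- salt_pot: loose round salt pot with a conical lid fixed on it, 68 mm across, 72 mm high, 0.12 kg, standing on the board near the middle or a little beyond (so up to 94 mm above the worktop). Origin: centre of its underside
- mug: loose striped coffee mug, 65 x 88 x 50 mm high, standing on the worktop right of the work; origin: centre of its underside
- jar: loose glass sugar jar with a green lid, 65 mm across, 90 mm high, standing on the worktop right of the work; origin: centre of its underside
- tin: loose food tin, 57 mm across, 72 mm high, standing on the worktop right of the work; origin: centre of its underside
Not all that is in view belongs to the job. What is shaped like the salt_pot but blue or yellow is not meant.

How it is judged (in metres and radians):
At the end, for the whole second after the job is handed in: The board lies flat and at rest in the corner: its centre within 7 mm of the flush place in each direction (no more than a 7 mm gap at either rail) and parallel to the rail within 0.05 rad; the salt pot stands upright and at rest on the board (x of board in the frame of corner_rail between -0.102 and -0.09 m and y of board in the frame of corner_rail between 0.135 and 0.147 m and angle between the x axis of board and the x axis of corner_rail, either way round below 0.05 rad and height (world z) of board below 0.005 m and angle between board's own z axis and vertical below 0.04 rad and linear speed of each of board, salt_pot below 0.01 m/s and angle between salt_pot's own z axis and vertical below 0.1 rad and z of salt_pot in the frame of board between 0.017 and 0.03 m); the robot touches nothing.
It fails at once if the board is lifted or tipped (height (world z) of board above 0.012 m or angle between board's own z axis and vertical above 0.08 rad).
It fails at once if the robot touches the salt pot (contact force between any of the arm, the fingers and salt_pot above 0.3 N).
It fails at once if the salt pot tips (angle between salt_pot's own z axis and vertical above 0.35 rad).
It fails at once if the mug, the jar or the tin is moved by more than 15 mm (distance of any of mug, jar, tin from where it was at the start of the episode above 0.015 m).
It also fails if it takes over 72 s, if anything falls off the work surface, if the arm or the gripper's body presses on something with over 40 N, if the wrist force passes 120 N, or if a joint passes its speed limit or range.

## Robot

A 6-joint arm with a two-finger parallel gripper is mounted at the origin on a cart in front of the work surface, level with it; the furniture and walls round the work are solid. World frame = base frame: x ahead of the robot, y to its left, z up, the work surface at z = 0. Lengths are in mm, angles in rad, forces in N, time in s.
With the tool pointing down it reaches from about 400 to 925 mm from the base axis. Payload 12.5 kg.
Tool frame: the origin (TCP) lies midway between the tips of the shut fingers; the grasp point (between the pads) lies 19 mm behind it; z points along the fingers, y is the line along which they close (so a half turn about z gives the same grasp; the last joint's range is limited). The gripper opens to 95 mm and grips with 3 to 60 N. Pads are 20 mm wide; open, the fingers measure 119 mm over their backs; the gripper's body (75 mm by 180 mm) begins 59 mm behind the grasp point.
Start: joints at [-1.36, 0.491, 1.559, -0, 1.092, -0.106], TCP at [194.728, -593.909, 214.661] pointing down, gripper open.
Joint ranges: [-3.1, 3.1], [-0.84, 2.19], [0.05, 2.79], [-1.13, 4.28], [0.06, 2.93], [-2.69, 2.69]. Speed limits (rad/s): [2.22, 2.22, 2.79, 3.14, 3.14, 3.14].

## Interface

Orientations are given as [roll, pitch, yaw] about the fixed x, y, z axes, in that order (R = Rz(yaw) Ry(pitch) Rx(roll)).
In Python, from cell import state, read_camera, camera_info, env gives the robot as it stands.
- The arm moves only by the tool move_arm, never from a script. Its argument "commands" is a list of rows, each a list of 3 entries, a list of its own where there are three numbers: the shift along the world's x, y, z in cm, then the turn, a rotation vector about the world's x, y, z in degrees, then the opening, from 0 (shut) to 1 (fully open). A call has 1 to 10 rows; each row shifts and turns the commanded pose from where the row before left it; what a row does not reach is not made up. A row lasts 1/10 s, in which the tool goes at most 50 mm and 8.59 degrees, less where a joint would pass 70% of its speed; a pose out of reach is approached as far as the arm can. A call with a gripper value outside its range is refused whole. The fingers move at their own pace and stop on an object; the grip force is fixed at half the most. Time passes only in rows, so rows that do not move let the fingers close. It gives the time, the measured TCP pose, the force, the opening and the grip force at its end, in the units of the state.
- state(): the state, without advancing time (a new reading comes with each control period).
- read_camera(name): name is "scene" or "top" or "wrist"; returns the picture (384x512x3 uint8, blue, green, red); there is no depth.
- camera_info(name): a dict with "K" (3x3 intrinsics, pixels), "cam_to_world" (4x4, takes a point from camera to world coordinates). Camera axes: x right, y down, z forward; pixel columns grow to the right and rows downward; lengths in mm; the calibration is good to about 2 mm. A picture is of the moment at which its call begins: read the wrist's pose just before it. camera_info takes no time and is no camera call; for the wrist camera it gives the pose at the moment of the call.
- env.job_done(): hands the job in; it is judged then, once.
The state is a dict: "t": time; "joints": joint angles; "qvel": joint speeds; "tau": joint torques, N m; "eef_pos": TCP position; "tcp_rot": TCP orientation; "ft_force": force on the tool from outside, world axes, zero at the start; "moment": the same for the moment, N m; "opening": opening from 0.0 (shut) to 1.0 (fully open); "grip_force": force on a finger pad.
Only numpy, scipy, OpenCV 4.12 (cv2) and the standard library are available. Lean on these libraries where they do the work, as an engineer would, in place of code of your own. Each camera call takes 0.05 s, during which the arm holds its last target. There are 200 camera calls.

## Working session

There is one attempt and no reset: what is moved stays moved. The work goes in short steps, Python scripts to look and compute and a tool call to move; the robot and the scene stay as the last step left them, time stands still between calls to the robot, and variables do not carry over. Pictures are saved under pics/ and viewed, at most 10 in all, crops included, and the job is handed in when it is done.

Besides the shell and the picture viewer there is one more tool, called by a JSON object that holds its "op" and its "data". move_arm: Moves the arm, as the interface text tells. Its arguments: {"type":"object","properties":{"commands":{"type":"array"}},"required":["commands"]}

```bash
ls; mkdir -p pics; python3 - <<'E'
from cell import state, read_camera, camera_info, env
import cv2,numpy as np
for n in("scene","top"):
    cv2.imwrite(f"pics/{n}0.png",read_camera(n)); i=camera_info(n); print(n,np.round(i["K"],1).tolist(),np.round(i["cam_to_world"],3).tolist())
s=state();print(s["t"],s["eef_pos"],s["tcp_rot"])
E
```

```text
pics
scene [[418.6, 0.0, 254.6], [0.0, 418.6, 196.4], [0.0, 0.0, 1.0]] [[-0.797, -0.392, 0.459, -58.647], [-0.603, 0.509, -0.614, 924.908], [0.007, -0.766, -0.643, 965.211], [0.0, 0.0, 0.0, 1.0]]
top [[446.3, 0.0, 260.3], [0.0, 446.3, 191.9], [0.0, 0.0, 1.0]] [[0.008, -0.993, 0.119, 427.369], [-1.0, -0.01, -0.014, 69.009], [0.015, -0.119, -0.993, 1520.404], [0.0, 0.0, 0.0, 1.0]]
0.1 [ 194.66034461 -593.70160322  214.11839573] [-3.14061272e+00 -7.51066775e-05  3.16833201e-01]
```

View pics/scene0.png

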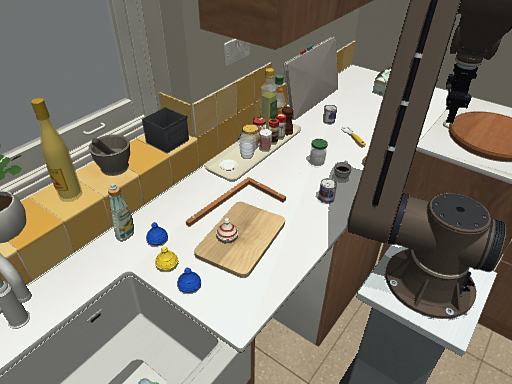

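View pics/top0.png

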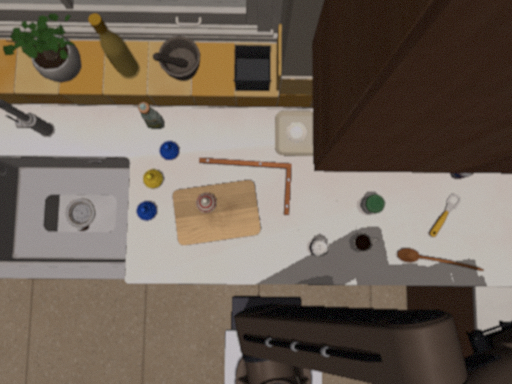

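The scene shows a light-wood board carrying a red/white striped pot, with its top-view corners near (174,187), (252,180), (260,236) and (180,244). The L-rail's inner corner is near (287,167). Pot-shaped candidates in the top view are red-striped (206,201), blue (170,150), yellow (152,178) and blue (147,211). Only the striped one stands on the board, so that is the salt pot. I'll confirm this in a crop.

```bash
python3 - <<'E'
import cv2
im=cv2.imread("pics/top0.png")
c=im[140:255,160:310]
cv2.imwrite("pics/crop0.png",cv2.resize(c,None,fx=5,fy=5,interpolation=cv2.INTER_CUBIC))
E
```

```text
(no output)
```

View pics/crop0.png

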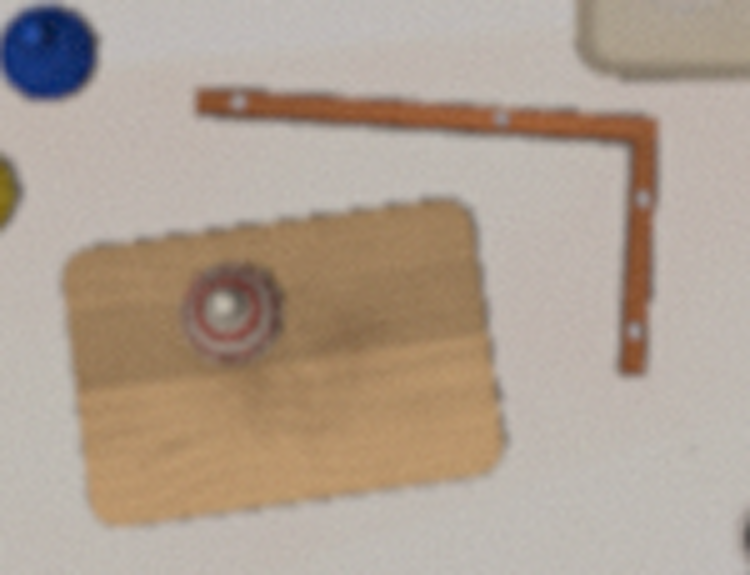

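```bash
cat > h.py <<'E'
import cv2,numpy as np
from scipy.optimize import minimize
from cell import state, read_camera, camera_info, env
def unproj(uv,z,info):
    K,T=np.array(info["K"]),np.array(info["cam_to_world"]); uv=np.atleast_2d(uv).astype(float)
    d=(np.linalg.inv(K)@np.c_[uv,np.ones(len(uv))].T).T@T[:3,:3].T; o=T[:3,3]
    return o+d*((z-o[2])/d[:,2])[:,None]
def big(m): 
    c,_=cv2.findContours(m.astype(np.uint8),cv2.RETR_EXTERNAL,cv2.CHAIN_APPROX_NONE); return max(c,key=cv2.contourArea)
def measure(im,info,roi=(140,255,160,310),f=4):
    r0,r1,c0,c1=roi
    h=cv2.cvtColor(cv2.resize(im[r0:r1,c0:c1],None,fx=f,fy=f,interpolation=cv2.INTER_CUBIC),cv2.COLOR_BGR2HSV).astype(int)
    H,S,V=h[...,0],h[...,1],h[...,2]
    rail=(H<13)&(S>110)&(V>80); board=(H>=11)&(H<24)&(S>55)&(V>80)&~rail
    px=lambda c:(c.reshape(-1,2)+.5)/f-.5+[c0,r0]
    out={}
    def clean(m,k): return cv2.morphologyEx(m.astype(np.uint8),cv2.MORPH_OPEN,np.ones((k,k)))
    # rail: silhouette rectified at z=20, fit L polygon by IoU
    P=unproj(px(big(clean(rail,3))),20,info)[:,:2]
    def fit(P,poly,x0):
        s=1.;o=P.min(0)-60;sz=np.ceil(P.max(0)-o+60).astype(int)
        A=np.zeros((sz[1],sz[0]),np.uint8);cv2.fillPoly(A,[np.round((P-o)*16).astype(np.int32)],255,shift=4);A=cv2.GaussianBlur(A,(0,0),3).astype(float)
        def cost(p):
            c,s_=np.cos(p[2]/100),np.sin(p[2]/100);Q=poly@np.array([[c,s_],[-s_,c]])+p[:2]
            B=np.zeros(A.shape,np.uint8);cv2.fillPoly(B,[np.round((Q-o)*256).astype(np.int32)],255,shift=8,lineType=cv2.LINE_AA)
            return np.abs(cv2.GaussianBlur(B,(0,0),3)-A).sum()/255
        r=minimize(cost,x0,method="Nelder-Mead",options=dict(initial_simplex=np.array(x0)+np.array([[0,0,0],[12,0,0],[0,12,0],[0,0,6]])))
        r.x[2]/=100;return r.x,r.fun/(A.sum()/255)
    if rail.any():
        L=np.array([[0,0],[-160,0],[-160,-18],[18,-18],[18,300],[0,300]],float)
        m=P.max(0);out["rail"]=fit(P,L,[P[:,0].max()-25,P[:,1].min()+20,0.])
    P=unproj(px(big(clean(board,5))),22,info)[:,:2]
    (cx,cy),wh,a=cv2.minAreaRect(P.astype(np.float32)); out["rect"]=(cx,cy,wh,a)
    a=np.deg2rad(a); 
    if wh[0]>wh[1]: a+=np.pi/2
    a=(a+np.pi/2)%np.pi-np.pi/2
    R=12;hx,hy=95,140
    poly=np.vstack([[sx*(hx-R),sy*(hy-R)]+R*np.c_[np.cos(t),np.sin(t)] for sx,sy,q in((1,1,0),(-1,1,1),(-1,-1,2),(1,-1,3)) for t in [np.linspace(q,q+1,7)*np.pi/2]])
    out["board"]=fit(P,poly,[cx,cy,a*100])
    return out
E
python3 - <<'E'
from h import *
im=cv2.imread("pics/top0.png");i=camera_info("top");o=measure(im,i)
for k in o:print(k,o[k])
x,y,a=o["rail"][0];b=o["board"][0];R=np.array([[np.cos(a),np.sin(a)],[-np.sin(a),np.cos(a)]])
print("board in rail",R@(b[:2]-[x,y]),b[2]-a)
print("goal",R.T@[-95,140]+[x,y],"pot top",unproj([[204.5,201]],94,i),"mug,tin,jar",unproj([[362,242],[319,246],[373,204]],60,i))
E
```

```text
rail (array([ 6.99774810e+02,  7.90626156e+01, -2.00413843e-02]), np.float64(1.4361472485923068))
rect (538.5816650390625, 195.98477172851562, (189.9863739013672, 279.96331787109375), 8.525848388671875)
board (array([5.38600807e+02, 1.96024909e+02, 1.48367348e-01]), np.float64(0.0242006907891583))
board in rail [-163.48556508  113.70887096] 0.16840873213766205
goal [607.59949389 220.93830462] pot top [[567.48709902 227.80022375  94.        ]] mug,tin,jar [[ 441.40594336 -284.56691434   60.        ]
 [ 427.29195248 -143.86062565   60.        ]
 [ 566.27577127 -323.33564623   60.        ]]
```

```bash
python3 - <<'E'
from h import *
i=camera_info("top")
P=unproj([[286.4,168],[283.8,214.6],[199.4,162.6]],10,i);print(P)
print(np.arctan2(-(P[2]-P[0])[0],(P[2]-P[0])[1]),np.linalg.norm(P[2]-P[0]),np.linalg.norm(P[1]-P[0]))
im=cv2.imread("pics/top0.png");h=cv2.cvtColor(im,cv2.COLOR_BGR2HSV)
for u,v in((240,162),(260,164),(289,180),(287,200),(200,159),(230,190),(230,215)):print(u,v,h[v,u])
E
```

```text
[[692.30129791 -40.95576011  10.        ]
 [532.01971565 -32.33334493  10.        ]
 [707.83497883 257.6621335   10.        ]]
-0.05197174357882851 299.0216407316948 160.51333792955143
240 162 [ 11 158 153]
260 164 [  8  41 144]
289 180 [  8  49 146]
287 200 [ 12 164 134]
200 159 [ 11 142 135]
230 190 [ 16 104 155]
230 215 [ 16 106 159]
```

```bash
sed -i 's/rail=(H<13)&(S>110)&(V>80)/rail=(H<14)\&(S>120)\&(V>80)/; s/P=unproj(px(big(clean(rail,3))),20,info)\[:,:2\]/P=unproj(px(big(cv2.morphologyEx(rail.astype(np.uint8),cv2.MORPH_CLOSE,np.ones((13,13))))),20,info)[:,:2]/; s/P\[:,0\].max()-25,P\[:,1\].min()+20,0\./692.,-41.,-5.2/' h.py
python3 - <<'E'
from h import *
im=cv2.imread("pics/top0.png");i=camera_info("top");o=measure(im,i)
for k in o:print(k,o[k])
x,y,a=o["rail"][0];b=o["board"][0];R=np.array([[np.cos(a),np.sin(a)],[-np.sin(a),np.cos(a)]])
print("board in rail",R@(b[:2]-[x,y]),b[2]-a)
print("goal",R.T@[-95,140]+[x,y],"pot in board")
E
```

```text
rail (array([ 6.88752150e+02, -3.44751619e+01, -5.44152694e-02]), np.float64(1.0161893465407494))
rect (538.5816650390625, 195.98477172851562, (189.9863739013672, 279.96331787109375), 8.525848388671875)
board (array([5.38600807e+02, 1.96024909e+02, 1.48367348e-01]), np.float64(0.0242006907891583))
board in rail [-162.46563164  221.9924031 ] 0.20278261717832913
goal [601.50714235 110.48451759] pot in board
```

The board fit gives exactly 190 x 280 mm, centre (539,196), yaw +0.148. The rail's inner corner is about (692,-41) with yaw -0.052, and its measured lengths of 299 and 160 mm match the given ones. The crop confirms the striped pot on the board at about (567,228). Plan: push the near edge with two open fingers, parallel to the back rail, then push the left edge.

{"op": "move_arm", "data": {"commands": [[[3.2,3.7,0],[0,0,0],1],[[3.2,3.7,0],[0,0,0],1],[[3.2,3.7,0],[0,0,0],1],[[3.2,3.7,0],[0,0,0],1],[[3.2,3.7,0],[0,0,0],1],[[3.2,3.7,0],[0,0,0],1],[[3.2,3.7,0],[0,0,0],1],[[3.2,3.7,0],[0,0,0],1]]}}

```text
t: 0.9
eef_pos: [451.7, -296.2, 214.6]
tcp_rot: [-3.142, 0.0, 0.317]
ft_force: [0.5, -0.1, -0.5]
opening: 0.999
grip_force: 0.0
```

{"op": "move_arm", "data": {"commands": [[[-0.45,4.9,0],[0,0,-2.11],1],[[-0.45,4.9,0],[0,0,-2.11],1],[[-0.45,4.9,0],[0,0,-2.11],1],[[-0.45,4.9,0],[0,0,-2.11],1],[[-0.45,4.9,0],[0,0,-2.11],1],[[-0.45,4.9,0],[0,0,-2.11],1],[[-0.45,4.9,0],[0,0,-2.11],1],[[-0.45,4.9,0],[0,0,-2.11],1],[[-0.45,4.9,0],[0,0,-2.11],1],[[-0.45,4.9,0],[0,0,-2.11],1]]}}

```text
t: 1.9
eef_pos: [405.0, 194.1, 214.7]
tcp_rot: [3.141, -0.0, -0.053]
ft_force: [1.5, -0.9, 0.4]
opening: 1.0
grip_force: 0.0
```

{"op": "move_arm", "data": {"commands": [[[0,0,-4],[0,0,0],1],[[0,0,-4],[0,0,0],1],[[0,0,-4],[0,0,0],1],[[0,0,-4],[0,0,0],1],[[0,0,-2],[0,0,0],1],[[0,0,-1.5],[0,0,0],1],[[0,0,-1],[0,0,0],1],[[0,0,0],[0,0,0],1]]}}

```text
t: 2.7
eef_pos: [405.3, 191.9, 8.8]
tcp_rot: [3.141, 0.002, -0.052]
ft_force: [-0.5, -0.1, 0.2]
opening: 1.002
grip_force: 0.0
```

{"op": "move_arm", "data": {"commands": [[[0.5,0,0],[0,0,0],1],[[0.5,0,0],[0,0,0],1],[[0.4,0,0],[0,0,0],1],[[0.4,0,0],[0,0,0],1],[[0.4,0,0],[0,0,0],1],[[0.4,0,0],[0,0,0],1],[[0.4,0,0],[0,0,0],1],[[0.4,0,0],[0,0,0],1],[[0.4,0,0],[0,0,0],1],[[0.4,0,0],[0,0,0],1]]}}

```text
t: 3.7
eef_pos: [446.1, 191.9, 10.0]
tcp_rot: [3.14, 0.003, -0.05]
ft_force: [-8.6, 2.0, 7.8]
opening: 1.0
grip_force: 4.6
```

{"op": "move_arm", "data": {"commands": [[[0.3,0,-0.15],[0,0,0],1],[[0.3,0,-0.15],[0,0,0],1],[[0.3,0,0],[0,0,0],1],[[0.3,0,0],[0,0,0],1],[[0.3,0,0],[0,0,0],1],[[0.3,0,0],[0,0,0],1],[[0.3,0,0],[0,0,0],1]]}}

```text
t: 4.4
eef_pos: [467.8, 192.0, 6.8]
tcp_rot: [3.141, 0.002, -0.051]
ft_force: [-6.2, 1.5, 1.5]
opening: 1.002
grip_force: 2.8
```

```bash
python3 - <<'E'
from h import *
im=read_camera("top");cv2.imwrite("pics/top1.png",cv2.resize(im[120:300,130:330],None,fx=4,fy=4,interpolation=cv2.INTER_CUBIC));s=state();print(s["t"],s["eef_pos"],s["ft_force"])
E
```

```text
4.45 [468.37457047 192.03441477   6.84643824] [-4.05237568  0.5608471   0.52056299]
```

View pics/top1.png

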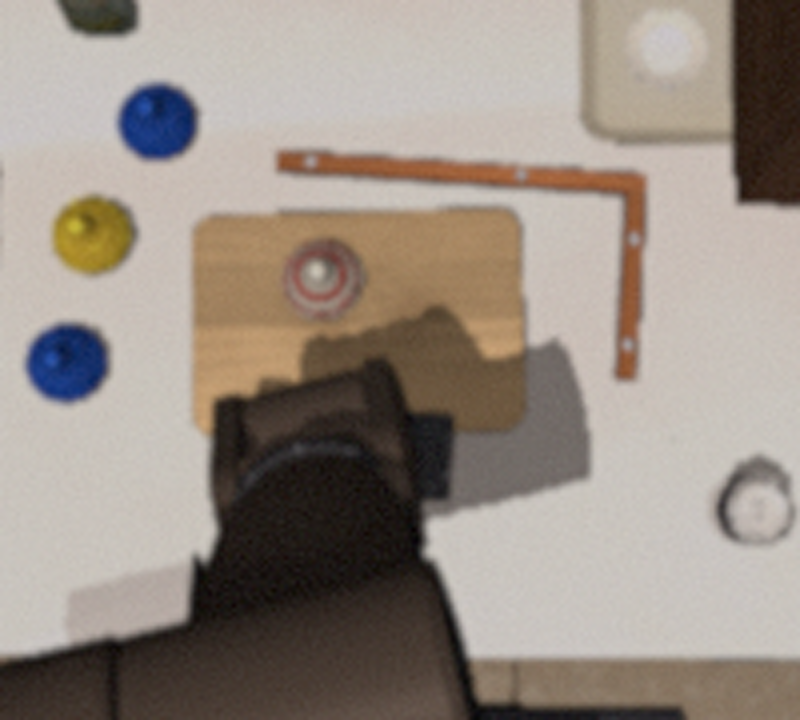

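The picture shows the board almost square to the back rail. Its far edge runs at about row 210 against the rail's inner face at rows 172-190, the pot is upright at (322,278), and the yellow pot's edge is about 50 mm left of the board. I'll keep pushing until just short of the back rail.

{"op": "move_arm", "data": {"commands": [[[0.3,0,0],[0,0,0],1],[[0.3,0,0],[0,0,0],1],[[0.3,0,0],[0,0,0],1],[[0.3,0,0],[0,0,0],1],[[0.3,0,0],[0,0,0],1],[[0.3,0,0],[0,0,0],1],[[0.3,0,0],[0,0,0],1],[[0.3,0,0],[0,0,0],1],[[0.3,0,0],[0,0,0],1],[[0.2,0,0],[0,0,0],1]]}}

```text
t: 5.45
eef_pos: [496.9, 192.1, 6.8]
tcp_rot: [3.141, 0.002, -0.051]
ft_force: [-5.8, 3.1, 2.4]
opening: 0.998
grip_force: 3.2
```

```bash
python3 - <<'E'
from h import *
im=read_camera("top");cv2.imwrite("pics/t2.png",im)
i=camera_info("top");s=state();print(s["t"],s["eef_pos"],s["ft_force"])
h=cv2.cvtColor(im,cv2.COLOR_BGR2HSV).astype(int)
# far edge rows & left/right edge cols of the board by colour, rail bottom rows
B=(h[...,0]>=13)&(h[...,0]<24)&(h[...,1]>70)&(h[...,2]>80)
g=cv2.cvtColor(im,cv2.COLOR_BGR2GRAY)
for u in(190,205,230,250):
    print(u,[(v,*h[v,u]) for v in range(158,176)])
E
```

```text
5.5 [497.22847492 192.12362077   6.84190086] [-5.32973111  2.0409919   1.09477405]
190 [(158, np.int64(11), np.int64(26), np.int64(203)), (159, np.int64(9), np.int64(24), np.int64(204)), (160, np.int64(10), np.int64(23), np.int64(202)), (161, np.int64(14), np.int64(21), np.int64(204)), (162, np.int64(12), np.int64(23), np.int64(192)), (163, np.int64(13), np.int64(35), np.int64(167)), (164, np.int64(14), np.int64(75), np.int64(152)), (165, np.int64(16), np.int64(104), np.int64(162)), (166, np.int64(16), np.int64(102), np.int64(168)), (167, np.int64(16), np.int64(107), np.int64(167)), (168, np.int64(16), np.int64(105), np.int64(168)), (169, np.int64(16), np.int64(103), np.int64(173)), (170, np.int64(16), np.int64(104), np.int64(170)), (171, np.int64(16), np.int64(104), np.int64(167)), (172, np.int64(16), np.int64(106), np.int64(166)), (173, np.int64(16), np.int64(103), np.int64(171)), (174, np.int64(16), np.int64(103), np.int64(175)), (175, np.int64(16), np.int64(107), np.int64(169))]
205 [(158, np.int64(10), np.int64(93), np.int64(140)), (159, np.int64(11), np.int64(125), np.int64(141
[... 1950 characters left out ...]
t64(12), np.int64(156), np.int64(160)), (163, np.int64(11), np.int64(158), np.int64(165)), (164, np.int64(11), np.int64(158), np.int64(157)), (165, np.int64(12), np.int64(148), np.int64(124)), (166, np.int64(13), np.int64(107), np.int64(105)), (167, np.int64(16), np.int64(99), np.int64(134)), (168, np.int64(15), np.int64(99), np.int64(167)), (169, np.int64(15), np.int64(103), np.int64(168)), (170, np.int64(16), np.int64(103), np.int64(166)), (171, np.int64(16), np.int64(104), np.int64(164)), (172, np.int64(16), np.int64(104), np.int64(172)), (173, np.int64(15), np.int64(106), np.int64(173)), (174, np.int64(16), np.int64(105), np.int64(172)), (175, np.int64(16), np.int64(103), np.int64(173))]
```

{"op": "move_arm", "data": {"commands": [[[-1.5,0,0],[0,0,0],1],[[-1.5,0,0],[0,0,0],1],[[0,0,4],[0,0,0],1],[[0,0,5],[0,0,0],1],[[0,0,5],[0,0,0],1],[[0,4,0],[0,0,8],1],[[0,4,0],[0,0,8],1],[[0,4,0],[0,0,8],1],[[0,3,0],[0,0,8],1],[[2,2.2,0],[0,0,8],1]]}}

```text
t: 6.5
eef_pos: [486.5, 366.2, 147.2]
tcp_rot: [-3.142, -0.0, 0.654]
ft_force: [-0.9, -0.3, 0.3]
opening: 0.997
grip_force: 0.0
```

{"op": "move_arm", "data": {"commands": [[[2.2,0,0],[0,0,8],1],[[2.2,0,0],[0,0,8],1],[[2.2,0,0],[0,0,8],1],[[2.2,0,0],[0,0,8],1],[[2.4,0,0],[0,0,8],1],[[0,0,0],[0,0,8],1],[[0,0,0],[0,0,2],1],[[0,0,0],[0,0,0],1]]}}

```text
t: 7.3
eef_pos: [600.0, 363.9, 146.8]
tcp_rot: [3.141, -0.0, 1.519]
ft_force: [-0.5, 0.5, 0.6]
opening: 1.001
grip_force: 0.0
```

```bash
python3 - <<'E'
from h import *
im=read_camera("top");cv2.imwrite("pics/top3.png",cv2.resize(im[120:300,130:330],None,fx=4,fy=4,interpolation=cv2.INTER_CUBIC));s=state();print(s["t"],s["eef_pos"],s["tcp_rot"],s["ft_force"])
E
```

```text
7.35 [599.89366576 364.00096368 146.83668587] [ 3.14115920e+00 -1.51313249e-04  1.51795214e+00] [ 0.16863463  0.14415715 -0.77768895]
```

View pics/top3.png

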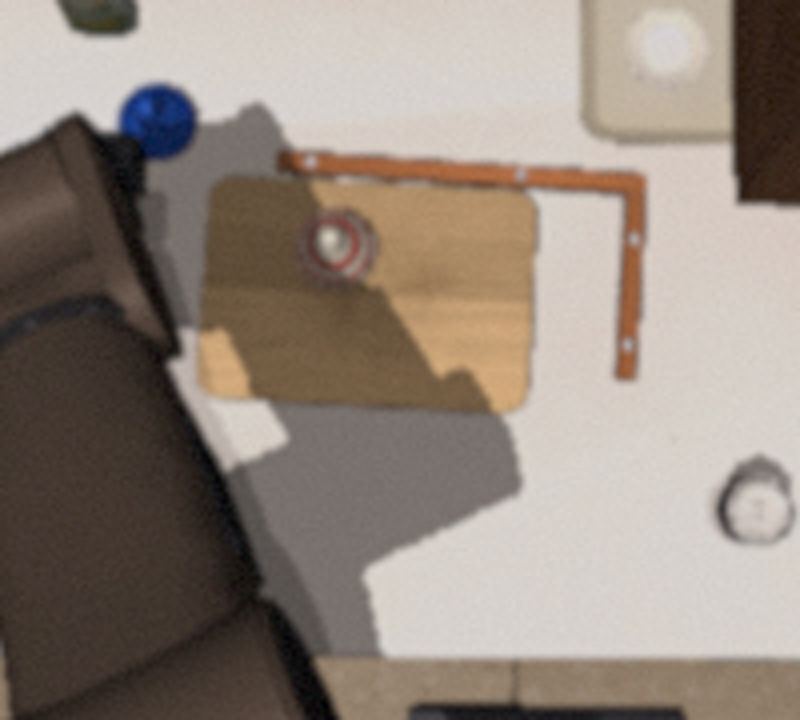

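The board is parallel to the rail, with its far edge nearly touching the back rail. Its right edge at about column 534 is roughly 73 mm from the side rail at about 625, its left edge is at column 203, and the pot is upright at (338,245). I'll descend at the left edge and push toward -y, parallel to the back rail.

```bash
python3 - <<'E'
from h import *
i=camera_info("top");f=lambda a,z:unproj(np.array(a)/4-.375+[130,120],z,i).round(1).tolist()
print("left/right edge",f([[203,288],[534,301]],22),"side rail",f([[624,290]],20),"blue pot",f([[158,120]],50),"pot",f([[333,238]],94))
E
```

```text
left/right edge [[605.5, 317.8, 22.0], [597.3, 38.5, 22.0]] side rail [[607.6, -37.7, 20.0]] blue pot [[743.4, 354.9, 50.0]] pot [[638.6, 202.5, 94.0]]
```

{"op": "move_arm", "data": {"commands": [[[0,0,-4],[0,0,0],1],[[0,0,-4],[0,0,0],1],[[0,0,-2.5],[0,0,0],1],[[0,0,-1.5],[0,0,0],1],[[0,0,-1],[0,0,0],1],[[0,0,-1],[0,0,0],1],[[0,0,0],[0,0,0],1]]}}

```text
t: 8.05
eef_pos: [599.6, 364.0, 6.2]
tcp_rot: [-3.141, 0.0, 1.519]
ft_force: [-0.6, 0.2, -0.1]
opening: 1.001
grip_force: 0.0
```

{"op": "move_arm", "data": {"commands": [[[0,-1,0],[0,0,0],1],[[0,-1,0],[0,0,0],1],[[0,-0.7,0],[0,0,0],1],[[-0.02,-0.4,0],[0,0,0],1],[[-0.02,-0.4,0],[0,0,0],1],[[-0.02,-0.4,0],[0,0,0],1],[[-0.02,-0.4,0],[0,0,0],1],[[-0.02,-0.4,0],[0,0,0],1],[[-0.02,-0.4,0],[0,0,0],1],[[-0.02,-0.4,0],[0,0,0],1]]}}

```text
t: 9.05
eef_pos: [598.6, 309.8, 7.1]
tcp_rot: [3.14, -0.001, 1.519]
ft_force: [1.0, 6.9, 2.0]
opening: 1.002
grip_force: 2.9
```

{"op": "move_arm", "data": {"commands": [[[-0.02,-0.4,0],[0,0,0],1],[[-0.02,-0.4,0],[0,0,0],1],[[-0.02,-0.4,0],[0,0,0],1],[[-0.02,-0.4,0],[0,0,0],1],[[-0.02,-0.4,0],[0,0,0],1],[[-0.02,-0.4,0],[0,0,0],1],[[-0.02,-0.4,0],[0,0,0],1],[[-0.02,-0.4,0],[0,0,0],1],[[-0.02,-0.4,0],[0,0,0],1],[[-0.02,-0.4,0],[0,0,0],1]]}}

```text
t: 10.05
eef_pos: [596.7, 269.7, 7.1]
tcp_rot: [3.14, -0.001, 1.52]
ft_force: [0.4, 6.2, 2.8]
opening: 1.002
grip_force: 2.9
```

{"op": "move_arm", "data": {"commands": [[[-0.02,-0.3,0],[0,0,0],1],[[-0.02,-0.3,0],[0,0,0],1],[[-0.02,-0.3,0],[0,0,0],1],[[0,-0.2,0],[0,0,0],1],[[0,-0.2,0],[0,0,0],1]]}}

```text
t: 10.55
eef_pos: [596.1, 256.9, 7.1]
tcp_rot: [3.14, -0.001, 1.519]
ft_force: [1.3, 18.2, 0.2]
opening: 1.002
grip_force: 9.6
```

{"op": "move_arm", "data": {"commands": [[[0,-0.15,0],[0,0,0],1],[[0,-0.1,0],[0,0,0],1],[[0,-0.1,0],[0,0,0],1]]}}

```text
t: 10.85
eef_pos: [596.8, 256.6, 7.3]
tcp_rot: [3.138, -0.006, 1.518]
ft_force: [2.6, 33.5, -3.2]
opening: 1.002
grip_force: 16.9
```

Side rail reached, with the force rising to 33 N. I'll back off and look.

{"op": "move_arm", "data": {"commands": [[[0,1,0],[0,0,0],1],[[0,2,0],[0,0,0],1],[[0,2,0],[0,0,0],1],[[0,1,3],[0,0,0],1],[[0,0,5],[0,0,0],1],[[0,0,5],[0,0,0],1],[[-2,2,2],[0,0,-8],1],[[-4,2,0],[0,0,-8],1],[[-4,1,0],[0,0,-8],1],[[-4,0,0],[0,0,-8],1]]}}

```text
t: 11.85
eef_pos: [453.8, 364.4, 156.8]
tcp_rot: [3.141, -0.0, 0.956]
ft_force: [0.5, -0.8, 0.6]
opening: 0.997
grip_force: 0.0
```

```bash
python3 - <<'E'
from h import *
im=read_camera("top");cv2.imwrite("pics/top4.png",cv2.resize(im[150:250,170:300],None,fx=6,fy=6,interpolation=cv2.INTER_CUBIC));s=state();print(s["t"],s["eef_pos"],s["tcp_rot"],s["ft_force"])
E
```

```text
11.9 [448.20613886 363.55236471 156.59072767] [-3.1398221   0.00330605  0.94725358] [-2.31494475  2.52366979  0.89193281]
```

View pics/top4.png

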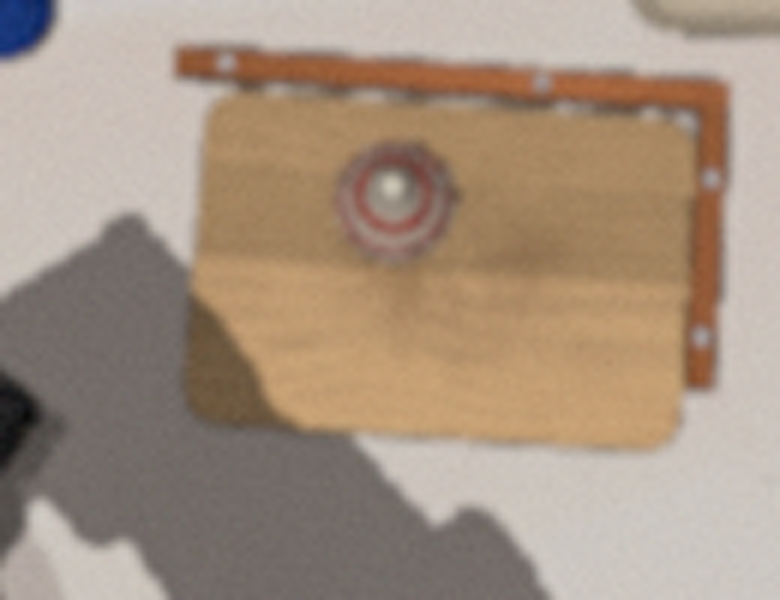

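The board lies against the side rail (right edge about column 690), and a strip of roughly 8 mm is left at the back rail (rows 90-105). The pot is upright at (393,195). Next is the final push in +x from the middle of the near edge.

{"op": "move_arm", "data": {"commands": [[[0,-3.6,0],[0,0,-8.2],1],[[0,-3.6,0],[0,0,-8.2],1],[[0,-3.6,0],[0,0,-8.2],1],[[0,-3.6,0],[0,0,-8.2],1],[[0,-3.7,0],[0,0,-8.2],1],[[0,-3.7,0],[0,0,-8.2],1],[[0,-3.7,0],[0,0,-8.2],1],[[0,0,0],[0,0,0],1]]}}

```text
t: 12.7
eef_pos: [456.0, 105.3, 156.9]
tcp_rot: [3.141, 0.0, -0.048]
ft_force: [-0.3, -0.2, 0.2]
opening: 1.002
grip_force: 0.0
```

{"op": "move_arm", "data": {"commands": [[[0.3,0.3,-4],[0,0,-0.2],1],[[0.3,0,-4],[0,0,0],1],[[0.4,0,-3],[0,0,0],1],[[0,0,-2],[0,0,0],1],[[0,0,-1],[0,0,0],1],[[0,0,-1],[0,0,0],1],[[0,0,0],[0,0,0],1]]}}

```text
t: 13.4
eef_pos: [465.6, 111.0, 6.2]
tcp_rot: [3.141, 0.001, -0.044]
ft_force: [0.4, 0.0, -0.0]
opening: 0.999
grip_force: 0.0
```

{"op": "move_arm", "data": {"commands": [[[0.5,0,0],[0,0,0],1],[[0.5,0,0],[0,0,0],1],[[0.5,0,0],[0,0,0],1],[[0.4,0,0],[0,0,0],1],[[0.4,0,0],[0,0,0],1],[[0.4,0,0],[0,0,0],1]]}}

```text
t: 14.0
eef_pos: [492.8, 110.5, 6.7]
tcp_rot: [3.141, 0.001, -0.045]
ft_force: [-7.6, -1.4, 5.5]
opening: 1.002
grip_force: 3.8
```

{"op": "move_arm", "data": {"commands": [[[0.2,-0.01,0],[0,0,-0.2],1],[[0.2,-0.01,0],[0,0,-0.2],1],[[0.2,-0.01,0],[0,0,0],1]]}}

```text
t: 14.3
eef_pos: [495.9, 110.3, 6.5]
tcp_rot: [3.141, 0.006, -0.052]
ft_force: [-11.5, 0.9, 9.6]
opening: 1.0
grip_force: 5.5
```

{"op": "move_arm", "data": {"commands": [[[0.15,0,0],[0,0,0],1],[[0.1,0,0],[0,0,0],1]]}}

```text
t: 14.5
eef_pos: [498.7, 110.2, 6.5]
tcp_rot: [3.141, 0.006, -0.051]
ft_force: [-13.9, 0.9, 12.1]
opening: 1.0
grip_force: 6.6
```

{"op": "move_arm", "data": {"commands": [[[0.1,0,0.1],[0,0,0],1],[[0.1,0,0],[0,0,0],1]]}}

```text
t: 14.7
eef_pos: [499.1, 110.6, 6.7]
tcp_rot: [3.141, 0.01, -0.052]
ft_force: [-14.8, 7.4, -2.4]
opening: 1.0
grip_force: 7.8
```

{"op": "move_arm", "data": {"commands": [[[0.1,0,0],[0,0,0],1],[[0.1,0,0],[0,0,0],1]]}}

```text
t: 14.9
eef_pos: [499.1, 110.6, 6.6]
tcp_rot: [3.14, 0.014, -0.052]
ft_force: [-24.3, 6.0, 10.2]
opening: 1.001
grip_force: 12.3
```

The board has stopped at x = 499 mm, where the expected stop was 499.5, with the force at 24 N. I'll back off straight, rise clear and check.

{"op": "move_arm", "data": {"commands": [[[-0.5,0,0],[0,0,0],1],[[-1.5,0,0],[0,0,0],1],[[-2,0,0],[0,0,0],1],[[-1,0,4],[0,0,0],1],[[0,0,5],[0,0,0],1],[[0,0,5],[0,0,0],1],[[0,0,3],[0,0,0],1],[[0,0,0],[0,0,0],1]]}}

```text
t: 15.7
eef_pos: [456.9, 110.5, 181.6]
tcp_rot: [-3.141, -0.008, -0.051]
ft_force: [0.3, -0.6, -0.1]
opening: 1.003
grip_force: 0.0
```

```bash
python3 - <<'E'
from h import *
im=read_camera("top");cv2.imwrite("pics/top5.png",cv2.resize(im[150:250,170:300],None,fx=6,fy=6,interpolation=cv2.INTER_CUBIC));s=state();print(s["t"],s["eef_pos"],s["ft_force"])
E
```

```text
15.75 [456.02743377 110.36215874 179.40635992] [ 0.08134707 -0.23415718  0.46411273]
```

View pics/top5.png

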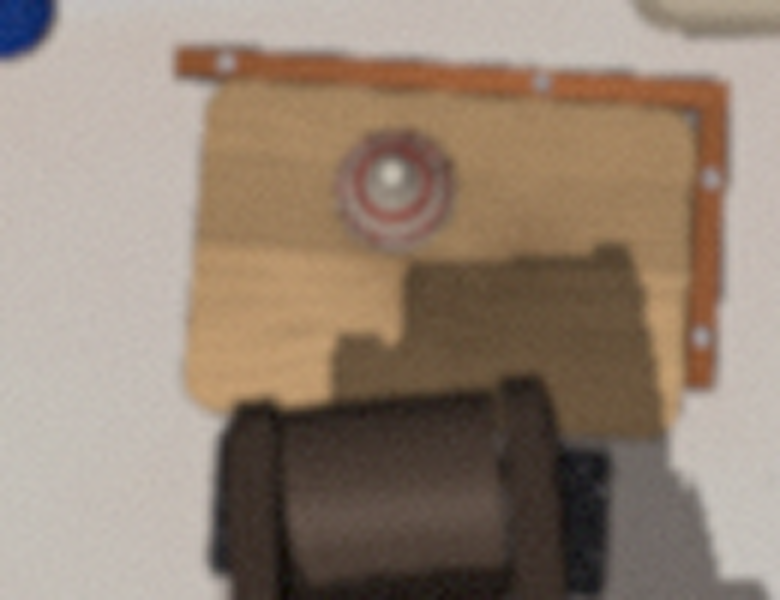

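The far edge now meets the back rail along its whole length (rows 80-110), the right edge lies along the side rail (columns 685-695), and the pot is upright at (393,187). The tool is clear, so I'm handing in.

```bash
python3 -c "
from cell import env
print(env.job_done())"
```

```text
the job is handed in; nothing more can be done
None
```

I pushed the chopping board flush into both rails, with the salt pot upright and untouched on it and the mug, jar and tin left alone; the job was handed in at about 16 s, but no verdict came back.

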